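# Put the lunch carrier back together

## Task

The lunch carrier has been washed and its parts lie about the table: put it back together. Seat the deep blue tin in the carrier's dish, then the green tin on it, then the shallow cream tin, each foot fully home in the rim below, close the top with the lid, and only then swing the bail upright over the stack and let go. Leave the salt shaker, the kitchen timer and the small red-lidded pot standing where they are.

Things in the scene. Friction and masses are not known exactly. Their poses are not given: they have to be found in the camera images.
- blue_tin: blue enamel tin with navy rim, the deepest of three; open, about 140 g. 63 mm across, 57 mm tall: straight body 50 mm tall over a foot 7 mm high, 53 mm across, bevelled to 47. Mouth 57 mm, wall 2.5, inner floor at 10 mm. Origin: centre of the foot's underside; z up; round, yaw is free. Seated, its shoulder (7 mm over the origin) rests on the rim below, origin 5 mm above the carrier's.
- green_tin: green enamel tin with navy rim, the middle one of three; open, about 120 g. 63 mm across, 47 mm tall: straight body 40 mm tall over a foot 7 mm high, 53 mm across, bevelled to 47. Mouth 57 mm, wall 2.5, inner floor at 10 mm. Origin: centre of the foot's underside; z up; round, yaw is free. Seated, its shoulder (7 mm over the origin) rests on the rim below, origin 50 mm above the blue tin's.
- cream_tin: cream enamel tin with navy rim, the shallowest of three; open, about 100 g. 63 mm across, 41 mm tall: straight body 34 mm tall over a foot 7 mm high, 53 mm across, bevelled to 47. Mouth 57 mm, wall 2.5, inner floor at 10 mm. Origin: centre of the foot's underside; z up; round, yaw is free. Seated, its shoulder (7 mm over the origin) rests on the rim below, origin 40 mm above the green tin's.
- lid: white enamel lid, navy edge, black knob, about 70 g, lying right way up. Foot like the tins' (7 mm high, 53 mm across, bevelled to 47) under a cap 64 mm across, 7 mm high at the edge to 13.5 at the middle. Knob 20 mm across, to be gripped 19 to 36 mm above the origin, top at 38. Origin: centre of the foot's underside; z up. Seated, origin 34 mm above the cream tin's.
- carrier: steel foot dish of the lunch carrier, fixed firm: plate 82 mm across; dish wall 12 mm tall, 68 mm outside, 57 inside, takes the blue tin's foot. Lugs 50 mm out along its +y and -y, 19 mm tall, carry the bail, which lies over to its +x. Origin: centre of the underside, on the table; z up. Fingers closing along its x keep clear of lugs and bail.
- bail (a joint): angle of the bail in rad: 0 level towards the carrier's +x, 1.57 upright over the dish, stop at 1.60; leans at 0.2 to 0.5 at the start. Axis: the carrier's y, 12 mm above the carrier's origin. Stiff pivots: it stays where it is left; moving it takes 1 to 2 N at the grip.
- bail_grip (a point): middle of the bail's grip: dark wooden sleeve, 16 mm thick, 60 mm long, parallel to the carrier's y, 190 mm from the pivot axis, on the cross wire of a U of 5 mm steel wire with legs 93 mm apart. Round: it can turn between fingers. Upright it is 202 mm above the table; the lid's knob on the full stack ends at 167 mm.
- salt_shaker: bystander: glass salt shaker with a grey domed top, at the left of the work, 44 mm across, 90 mm tall; origin at the centre of its underside. To be left alone.
- kitchen_timer: bystander: white wind-up kitchen timer with a red dial, at the right of the work, 63 x 63 mm, 44 mm tall; origin at the centre of its underside. To be left alone.
- balm_pot: bystander: small round pot with a red lid, 58 mm across, 50 mm tall; origin at the centre of its underside. To be left alone.

How it is judged:
By the outcome, as a careful person would: the job done as asked, in the order asked, and still so for the second after the job is handed in, with the robot touching nothing.
It also fails if it takes over 120 s, if anything falls off the work surface, if the arm or the gripper's body presses on something with over 40 N, if the wrist force passes 120 N, or if a joint passes its speed limit or range.

## Robot

A 6-joint arm with a two-finger parallel gripper is mounted at the origin on a cart in front of the work surface, level with it; the furniture and walls round the work are solid. World frame = base frame: x ahead of the robot, y to its left, z up, the work surface at z = 0. Lengths are in m, angles in rad, forces in N, time in s.
With the tool pointing down it reaches from about 0.35 to 0.85 m from the base axis. Payload 8.1 kg.
Tool frame: the origin (TCP) lies midway between the tips of the shut fingers; the grasp point (between the pads) lies 19 mm behind it; z points along the fingers, y is the line along which they close (so a half turn about z gives the same grasp; the last joint's range is limited). The gripper opens to 93 mm and grips with 3 to 60 N. Pads are 15 mm wide; open, the fingers measure 128 mm over their backs; the gripper's body (75 mm by 188 mm) begins 65 mm behind the grasp point.
Start: joints at [1.19, 0.13, 1.488, -0, 1.523, -0.085], TCP at [0.175, 0.574, 0.219] pointing down, gripper open.
Joint ranges: [-2.96, 2.96], [-0.89, 2.26], [0.02, 2.5], [-1.34, 4.48], [0, 2.73], [-2.66, 2.66]. Speed limits (rad/s): [2.39, 2.39, 2.79, 3.14, 3.14, 3.14].

## Interface

Orientations are given as a rotation vector (axis times angle).
In Python, from rig import env, optics, ticket gives the robot as it stands.
- The arm moves only by the tool carry_out, never from a script. Its argument "increments" is a list that holds one entry, the list of rows, each a list of 6 numbers: the shift along the tool's x, y, z in mm, then the turn, a rotation vector about the tool's x, y, z in units of 5 degrees (1.0 is 5 degrees). A call has 1 to 8 rows; each row shifts and turns the commanded pose from where the row before left it, along the tool's axes as they then stand; what a row does not reach is not made up. A row lasts 1/12 s, in which the tool goes at most 41.7 mm and 7.16 degrees, less where a joint would pass 70% of its speed; a pose out of reach is approached as far as the arm can. A call is refused whole if a number of a shift passes 41.7 or a number of a turn 1, either way. A call with a gripper value outside its range is refused whole. "grip" is the closure, from -1 (fully open) to 1 (shut), set as the call begins (left out, the last holds). The fingers move at their own pace and stop on an object; the grip force is fixed at half the most. Time passes only in rows, so rows that do not move let the fingers close. It gives the time, the measured TCP pose, the force, the opening and the grip force at its end, in the units of the state.
- env.get_state(): the state, without advancing time (a new reading comes with each control period).
- optics.capture(name): name is "scene" or "top" or "wrist"; returns a dict with "frame" (384x512x3 uint8, red, green, blue), "fx", "fy", "cx", "cy" (pixels), "xyz" and "attitude" of the camera in the world; the wrist camera has in their place "T_tool_cam" (4x4, takes a point from camera to tool coordinates, whose origin is the TCP and whose axes are the flange's). Camera axes: x right, y up, looking along -z (the intrinsics and any distortion apply to the point x, -y, -z); pixel columns grow to the right and rows downward; lengths in m; the calibration is good to about 2 mm. The wrist camera is an equidistant fisheye: a pixel r from the principal point sees the ray r / f radians off the axis. A picture is of the moment at which its call begins: read the wrist's pose just before it. There is no depth.
- ticket.hand_in(): hands the job in; it is judged then, once.
Trained networks look in the newest picture that a camera, given by its name, has taken for a name from the list of things; names that differ only in an ending like _2 or _b are one class to them, and where a whole thing is asked for, a point or a joint stands for the part that bears it (a point fixed in the world has none). Each returns a list of dicts, best first, with "p" (0 to 1); they miss things now and then, are a little off and sometimes report something else, mostly with a low value. They report only what shows in the picture. A call takes as long as a camera call.
- optics.cut_out(camera, query): "region" (384x512 bool, what is visible of it) and "centre" ([column, row] in pixels, amid what is visible of it).
The state is a dict: "clock": time; "joint_positions": joint angles; "qvel": joint speeds; "joint_torque": joint torques, N m; "eef_pos": TCP position; "tcp_rot": TCP orientation; "ft_force": force on the tool from outside, world axes, zero at the start; "torque": the same for the moment, N m; "opening": finger opening in m; "finger_force": force on a finger pad.
Only numpy, scipy, OpenCV 4.12 (cv2) and the standard library are available. Lean on these libraries where they do the work, as an engineer would, in place of code of your own. Each camera call takes 0.05 s, during which the arm holds its last target. There are 200 camera calls.

## Working session

There is one attempt and no reset: what is moved stays moved. The work goes in short steps, Python scripts to look and compute and a tool call to move; the robot and the scene stay as the last step left them, time stands still between calls to the robot, and variables do not carry over. Pictures are saved under pics/ and viewed, at most 14 in all, crops included, and the job is handed in when it is done.

Besides the shell and the picture viewer there is one more tool, called as name([rows], argument=value, ...), one row to a line, values as JSON. carry_out: Moves the arm, as the interface text tells. Its arguments: {"type":"object","properties":{"increments":{"type":"array"},"grip":{"type":"number"}},"required":["increments"]}

```bash
ls; mkdir -p pics
python3 - <<'E'
from rig import env, optics, ticket
import cv2,numpy as np
s=env.get_state()
print(s)
for n in ["scene","top"]:
    c=optics.capture(n); cv2.imwrite(f"pics/{n}0.png",c["frame"][:,:,::-1]); print({k:v for k,v in c.items() if k!="frame"})
    for q in ["blue_tin","green_tin","cream_tin","lid","carrier","bail","bail_grip","salt_shaker","kitchen_timer","balm_pot"]:
        print(n,q,[(round(d["p"],2),np.round(d["centre"]),int(d["region"].sum())) for d in optics.cut_out(n,q)[:3]])
c=optics.capture("wrist");print({k:v for k,v in c.items() if k!="frame"})
E
```

```text
pics
{'clock': 0.0, 'joint_positions': array([ 1.18960407e+00,  1.31138915e-01,  1.48929370e+00,  1.61241673e-05,
        1.52304563e+00, -8.53828382e-02]), 'qvel': array([ 0.00026722, -0.00180069, -0.00059307,  0.0015541 ,  0.00214421,
        0.0006533 ]), 'joint_torque': array([-5.71823803e-04, -5.59841931e+01, -4.91760314e+01,  7.68352021e-02,
        3.51011159e-02, -1.15169587e-04]), 'eef_pos': array([0.17464979, 0.57339811, 0.21759286]), 'tcp_rot': array([-4.62898556e-01, -3.10684469e+00,  2.87538010e-03]), 'ft_force': array([ 1.0147431 , -0.58337601, -0.20379298]), 'torque': array([0.0101498 , 0.0071943 , 0.00944862]), 'finger_force': 0.0, 'opening': 0.09285939571932388}
{'fx': 398.16078621180503, 'fy': 398.16078621180503, 'cx': 252.54604563392158, 'cy': 186.72825074217613, 'xyz': array([-0.14241652, -0.72321691,  0.58631787]), 'attitude': array([ 1.01721498, -0.415964  , -0.716491  ])}
scene blue_tin []
scene green_tin [(0.66, array([259., 234.]), 667)]
scene cream_tin [(0.56, array([210., 159.]), 258)]
scene lid [(0.6, array([178., 185.]), 185)]
scene carrier [(0.93, array(
[... 929 characters left out ...]
ay([248., 176.]), 162)]
top salt_shaker [(0.61, array([153., 248.]), 180), (0.3, array([208., 251.]), 340)]
top kitchen_timer [(0.9, array([361., 178.]), 345)]
top balm_pot [(0.55, array([240., 196.]), 346), (0.51, array([193., 148.]), 289)]
{'fx': 297.3186396354542, 'fy': 297.3186396354542, 'cx': 253.25917250302433, 'cy': 193.44312552624388, 'T_tool_cam': array([[ 7.75872901e-04,  9.56274090e-01,  2.92470962e-01,
         8.15851657e-02],
       [ 9.99999698e-01, -7.54195041e-04, -1.86874927e-04,
         3.38381496e-04],
       [ 4.18764982e-05,  2.92471019e-01, -9.56274386e-01,
        -1.66409071e-01],
       [ 0.00000000e+00,  0.00000000e+00,  0.00000000e+00,
         1.00000000e+00]])}
```

```bash
cat > h.py <<'E'
from rig import env, optics, ticket
import cv2,numpy as np
from scipy.spatial.transform import Rotation as R
def cam(n):
    s=env.get_state(); c=optics.capture(n)
    if n=="wrist":
        T=np.eye(4);T[:3,:3]=R.from_rotvec(s["tcp_rot"]).as_matrix();T[:3,3]=s["eef_pos"]
        c["T"]=T@c["T_tool_cam"]
    else:
        T=np.eye(4);T[:3,:3]=R.from_rotvec(c["attitude"]).as_matrix();T[:3,3]=c["xyz"];c["T"]=T
    c["n"]=n
    return c
def back(c,u,v,z):
    x,y=(u-c["cx"])/c["fx"],(v-c["cy"])/c["fy"]
    if c["n"]=="wrist":
        r=np.hypot(x,y); d=np.array([np.sin(r)*x/max(r,1e-9),-np.sin(r)*y/max(r,1e-9),-np.cos(r)])
    else: d=np.array([x,-y,-1])
    d=c["T"][:3,:3]@d; o=c["T"][:3,3]
    return o+d*(z-o[2])/d[2]
def proj(c,P):
    p=(np.asarray(P)-c["T"][:3,3])@c["T"][:3,:3]
    x,y,z=p[...,0],-p[...,1],-p[...,2]
    if c["n"]=="wrist":
        r=np.hypot(x,y); t=np.arctan2(r,z)/np.maximum(r,1e-9); x,y=x*t,y*t
    else: x,y=x/z,y/z
    return np.stack([c["cx"]+c["fx"]*x,c["cy"]+c["fy"]*y],-1)
def circle(x,y,z,r): 
    a=np.linspace(0,2*np.pi,73); return np.stack([x+r*np.cos(a),y+r*np.sin(a),z+0*a],-1)
E
python3 - <<'E'
from h import *
for n in ["top"]:
    c=cam(n)
    for q,z in [("blue_tin",.05),("green_tin",.04),("cream_tin",.035),("lid",.02),("carrier",.01),("bail_grip",.08),("salt_shaker",.09),("kitchen_timer",.04),("balm_pot",.05)]:
        for d in optics.cut_out(n,q)[:2]: print(q,round(d["p"],2),np.round(back(c,*d["centre"],z),3))
I=cv2.imread("pics/top0.png")[100:290,110:400]; cv2.imwrite("pics/t1.png",cv2.resize(I,None,fx=2.7,fy=2.7,interpolation=cv2.INTER_CUBIC))
I=cv2.imread("pics/scene0.png")[110:310,110:376]; cv2.imwrite("pics/s1.png",cv2.resize(I,None,fx=3,fy=3,interpolation=cv2.INTER_CUBIC))
E
```

```text
blue_tin 0.9 [ 0.583 -0.241  0.05 ]
blue_tin 0.64 [0.509 0.345 0.05 ]
green_tin 0.59 [ 0.422 -0.179  0.04 ]
cream_tin 0.92 [0.625 0.238 0.035]
cream_tin 0.55 [0.776 0.144 0.035]
lid 0.85 [0.451 0.196 0.02 ]
carrier 0.6 [0.45  0.035 0.01 ]
bail_grip 0.57 [ 0.613 -0.016  0.08 ]
salt_shaker 0.46 [0.506 0.341 0.09 ]
kitchen_timer 0.91 [ 0.511 -0.329  0.04 ]
balm_pot 0.65 [0.771 0.136 0.05 ]
```

View pics/t1.png

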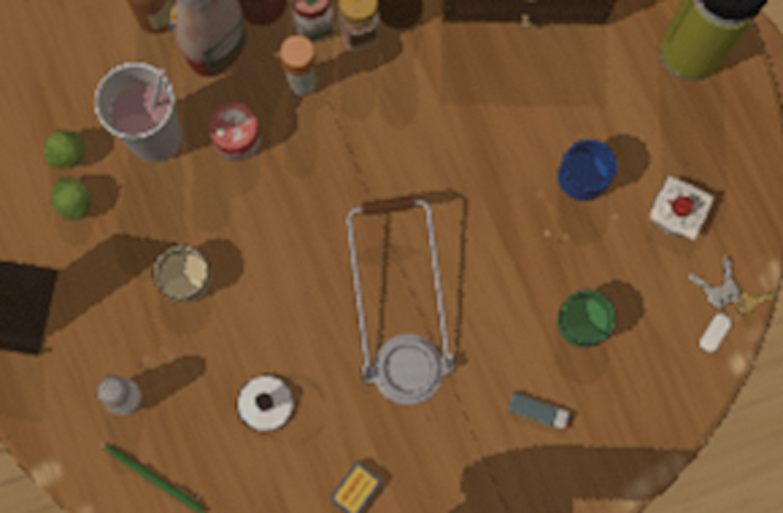

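View pics/s1.png

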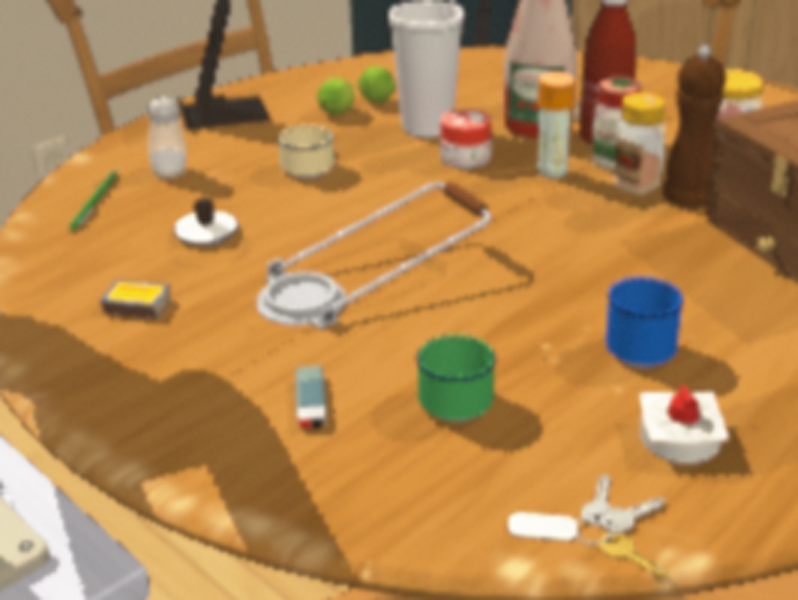

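The views show blue, green, cream, lid, carrier and bail all clear and apart, and the network centres agree with the picture. I'll turn the tool 90° so it closes along the carrier's x, then go above the middle for a look.

carry_out([
  [[0,0,0,0,0,1],[0,0,0,0,0,1],[0,0,0,0,0,1],[0,0,0,0,0,1],[0,0,0,0,0,1],[0,0,0,0,0,1],[0,0,0,0,0,1],[0,0,0,0,0,1]],
], grip=-1)

```text
clock: 2.32
eef_pos: [0.1749, 0.5739, 0.2186]
tcp_rot: [1.504, 2.758, -0.0]
ft_force: [0.7, 0.8, 0.4]
opening: 0.0931
finger_force: 0.0
```

carry_out([
  [[0,0,0,0,0,1],[0,0,0,0,0,1],[0,0,0,0,0,1],[0,0,0,0,0,1],[0,0,0,0,0,1],[0,0,0,0,0,1],[0,0,0,0,0,1],[0,0,0,0,0,1]],
])

```text
clock: 2.98
eef_pos: [0.1749, 0.5739, 0.2186]
tcp_rot: [2.356, 2.078, 0.0]
ft_force: [0.9, 0.3, -0.2]
opening: 0.093
finger_force: 0.0
```

carry_out([
  [[0,0,0,0,0,1],[0,0,0,0,0,1],[-28,30,0,0,0,0],[-28,30,0,0,0,0],[-28,30,0,0,0,0],[-28,30,0,0,0,0],[-28,30,0,0,0,0],[-28,30,0,0,0,0]],
])

```text
clock: 3.65
eef_pos: [0.2986, 0.3591, 0.2187]
tcp_rot: [2.524, 1.871, 0.001]
ft_force: [0.7, 0.5, 0.5]
opening: 0.093
finger_force: 0.0
```

carry_out([
  [[-28,30,0,0,0,0],[-28,30,0,0,0,0],[-28,30,0,0,0,0],[-28,30,0,0,0,0],[-28,30,0,0,0,0],[-28,30,0,0,0,0],[-28,30,0,0,0,0],[-28,30,0,0,0,0]],
])

```text
clock: 4.32
eef_pos: [0.4631, 0.0745, 0.219]
tcp_rot: [2.524, 1.869, 0.002]
ft_force: [0.8, 0.6, 0.4]
opening: 0.0928
finger_force: 0.0
```

carry_out([
  [[-28,30,0,0,0,0],[-28,30,0,0,0,0],[0,0,0,0,0,0],[0,0,0,0,0,0]],
])

```text
clock: 4.65
eef_pos: [0.5038, 0.0035, 0.2183]
tcp_rot: [-2.528, -1.864, 0.001]
ft_force: [0.7, -0.0, -0.5]
opening: 0.093
finger_force: 0.0
```

```bash
cat >> h.py <<'E'
def look(n,qs,save=None):
    c=cam(n); out={}
    if save: cv2.imwrite(f"pics/{save}.png",c["frame"][:,:,::-1])
    for q,z in qs:
        for d in optics.cut_out(n,q)[:2]:
            m=d["region"].astype(np.uint8); v,u=np.nonzero(m)
            print(q,round(d["p"],2),"px",np.round(d["centre"]),len(u),"box",u.min(),v.min(),u.max(),v.max(),"xyz",np.round(back(c,*d["centre"],z),4))
            out.setdefault(q,d)
    return c,out
def fit(c,d,z0,z1,r,p0):
    "fit x,y of a vertical cylinder r, z0..z1, to the mask outline by the hull of its rims"
    from scipy.optimize import least_squares
    k,_=cv2.findContours(d["region"].astype(np.uint8),cv2.RETR_EXTERNAL,cv2.CHAIN_APPROX_NONE)
    k=max(k,key=cv2.contourArea)[:,0].astype(np.float32)
    def f(p):
        P=np.vstack([circle(p[0],p[1],z,r) for z in (z0,z1)])
        h=cv2.convexHull(proj(c,P).astype(np.float32))
        return [cv2.pointPolygonTest(h,(float(a),float(b)),True)-.5 for a,b in k]
    s=least_squares(f,p0,loss="soft_l1",diff_step=1e-3,x_scale=.01)
    return s.x,float(np.median(np.abs(s.fun)))
def tool(dx,dy):
    "world shift -> tool x,y mm"
    M=R.from_rotvec(env.get_state()["tcp_rot"]).as_matrix(); return np.round(M.T@np.array([dx,dy,0])*1e3,1)
E
python3 - <<'E'
from h import *
s=env.get_state();print(s["clock"],s["eef_pos"],R.from_rotvec(s["tcp_rot"]).as_matrix().round(4),s["joint_positions"].round(2))
c,o=look("wrist",[("blue_tin",.05),("green_tin",.04),("cream_tin",.035),("lid",.02),("carrier",.01),("bail_grip",.09)],"w1")
for q,z0,z1,r in [("blue_tin",.007,.057,.0315),("green_tin",.007,.047,.0315),("cream_tin",.007,.041,.0315)]:
    if q in o: print(q,fit(c,o[q],z0,z1,r,back(c,*o[q]["centre"],z1*.6)[:2]))
cv2.imwrite("pics/w1b.png",cv2.resize(c["frame"][:,:,::-1],None,fx=1.5,fy=1.5))
E
```

```text
4.65 [0.50384403 0.00351021 0.2182931 ] [[ 2.954e-01  9.554e-01 -8.000e-04]
 [ 9.554e-01 -2.954e-01  1.000e-04]
 [-2.000e-04 -8.000e-04 -1.000e+00]] [-0.09 -0.13  1.75 -0.    1.52  0.21]
blue_tin 0.74 px [353. 323.] 346 box 338 315 362 333 xyz [ 0.583  -0.2606  0.05  ]
blue_tin 0.6 px [171.  43.] 1810 box 150 16 197 63 xyz [0.4614 0.1812 0.05  ]
green_tin 0.94 px [241. 293.] 525 box 225 281 259 328 xyz [ 0.437  -0.1542  0.04  ]
lid 0.63 px [175.  41.] 1700 box 151 16 197 62 xyz [0.4613 0.1906 0.02  ]
carrier 0.92 px [216. 160.] 5242 box 174 117 360 207 xyz [0.4614 0.0293 0.01  ]
bail_grip 0.68 px [349. 152.] 1791 box 194 118 360 201 xyz [0.6094 0.0089 0.09  ]
blue_tin (array([ 0.59528185, -0.24529406]), 1.919094288479475)
green_tin (array([ 0.42699736, -0.18840983]), 2.2010028418299266)
```

View pics/w1b.png

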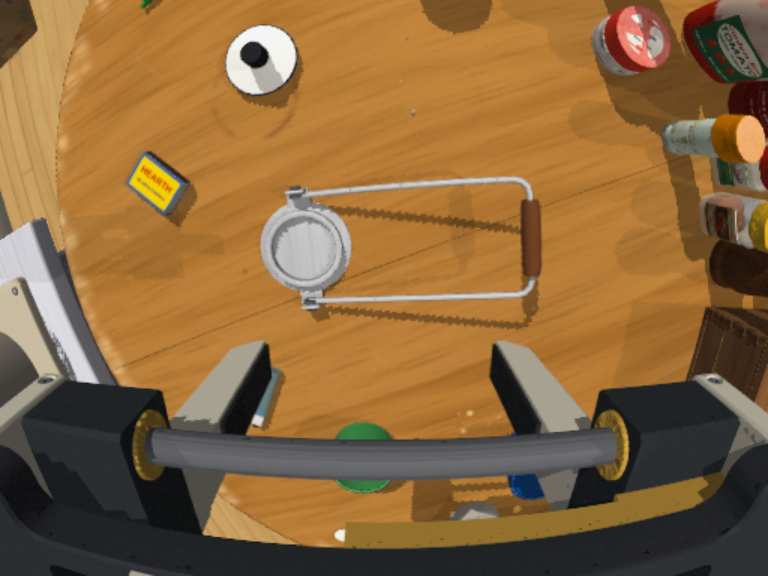

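The wrist picture (1.5x) shows the carrier dish at (306,247), lugs at (296,193) and (311,300), the grip at (531,238) and the lid at (262,60). I'll fit the carrier here, then go over the blue tin.

```bash
cat >> h.py <<'E'
def edgefit(c,circs,p0,span=.014):
    "x,y that put the circles (z,r) on the strongest image edges"
    g=cv2.GaussianBlur(cv2.cvtColor(c["frame"],cv2.COLOR_RGB2LAB).astype(np.float32),(0,0),1.)
    G=np.sqrt(sum(cv2.Sobel(g[:,:,i],cv2.CV_32F,1,0)**2+cv2.Sobel(g[:,:,i],cv2.CV_32F,0,1)**2 for i in range(3)))
    G=np.minimum(G,np.percentile(G,98))
    def sc(x,y):
        q=np.vstack([proj(c,circle(x,y,z,r)) for z,r in circs]).astype(np.float32)
        return float(cv2.remap(G,q[:,:1],q[:,1:],cv2.INTER_LINEAR).mean())
    b=np.array(p0[:2],float)
    for sp,st in ((span,.002),(.002,.0005),(.0006,.0002)):
        r=np.arange(-sp,sp+1e-9,st); L=[(sc(b[0]+i,b[1]+j),b[0]+i,b[1]+j) for i in r for j in r]
        m=max(L); b=np.array(m[1:])
    return b.round(4),round(m[0],1),round(float(np.median([l[0] for l in L])),1)
E
python3 - <<'E'
from h import *
c=cam("wrist")
p=back(c,306/1.5,247/1.5,.012);print(p)
for cs in ([(.012,.0285)],[(.012,.034)],[(.012,.0285),(.012,.034)],[(.012,.0285),(.012,.034),(.002,.041)],[(.003,.041)]): print(edgefit(c,cs,p))
l1,l2=[back(c,u/1.5,v/1.5,.015) for u,v in((296,193),(311,300))];print(l1,l2,(l1+l2)/2,np.linalg.norm(l1-l2))
for z in(.08,.09,.1):print(back(c,531/1.5,238/1.5,z))
print(edgefit(c,[(.007,.032),(.0135,.032)],back(c,262/1.5,60/1.5,.01)), edgefit(c,[(.036,.01)],back(c,255/1.5,54/1.5,.036)))
print(tool(.569-.5038,-.311-.0035))
E
```

```text
[0.44471783 0.03150034 0.012     ]
(array([0.4447, 0.0228]), 121.9, 119.1)
(array([0.4507, 0.0275]), 123.7, 121.9)
(array([0.4445, 0.0228]), 115.0, 112.7)
(array([0.4415, 0.0285]), 109.6, 107.7)
(array([0.4422, 0.0282]), 146.7, 143.5)
[0.45201964 0.0783615  0.015     ] [ 0.43389379 -0.01427373  0.015     ] [0.44295671 0.03204389 0.015     ] 0.0943919032881522
[0.6159448  0.00194687 0.08      ]
[0.61302079 0.00466638 0.09      ]
[0.61009678 0.00738588 0.1       ]
(array([0.4573, 0.1975]), 189.4, 186.9) (array([0.4589, 0.1949]), 214.3, 211.0)
[-282.1  153.6    0. ]
```

carry_out([
  [[-35,19,0,0,0,0],[-35,19,0,0,0,0],[-35,19,0,0,0,0],[-35,19,0,0,0,0],[-35,19,0,0,0,0],[-35,19,0,0,0,0],[-35,19,0,0,0,0],[-35,19,0,0,0,0]],
])

```text
clock: 5.72
eef_pos: [0.5675, -0.308, 0.2188]
tcp_rot: [2.523, 1.871, 0.0]
ft_force: [1.4, 1.3, 0.4]
opening: 0.093
finger_force: 0.0
```

carry_out([
  [[0,0,0,0,0,0],[0,0,0,0,0,0],[0,0,0,0,0,0]],
])

```text
clock: 5.97
eef_pos: [0.5672, -0.3059, 0.2183]
tcp_rot: [-2.524, -1.869, -0.0]
ft_force: [-0.6, 0.6, 0.2]
opening: 0.0932
finger_force: 0.0
```

```bash
cat >> h.py <<'E'
def overlay(c,circs,f,box):
    I=cv2.resize(c["frame"][:,:,::-1],None,fx=f,fy=f,interpolation=cv2.INTER_CUBIC)
    for x,y,z,r in circs: cv2.polylines(I,[np.int32(proj(c,circle(x,y,z,r))*f)],True,(0,255,255),1)
    u0,v0,u1,v1=[int(b*f) for b in box]; return I[v0:v1,u0:u1]
E
python3 - <<'E'
from h import *
s=env.get_state();print(s["clock"],s["eef_pos"])
c,o=look("wrist",[("blue_tin",.05),("green_tin",.04),("carrier",.01),("bail_grip",.09)])
B=o["blue_tin"]
x,e=fit(c,B,0.007,.057,.0315,back(c,*B["centre"],.04)[:2]);print(x,e)
print(edgefit(c,[(.057,.0315)],x),edgefit(c,[(.057,.0285)],x),edgefit(c,[(.057,.0315),(.01,.0285)],x))
cv2.imwrite("pics/b1.png",overlay(c,[(*x,.057,.0315),(*x,.01,.0285),(*x,.007,.0315)],1.5,(0,0,512,384)))
E
```

```text
5.9667 [ 0.56724371 -0.30587115  0.21830994]
blue_tin 0.84 px [260. 122.] 2580 box 231 94 288 150 xyz [ 0.5932 -0.2477  0.05  ]
green_tin 0.86 px [118. 114.] 2255 box 92 91 147 142 xyz [ 0.4318 -0.183   0.04  ]
green_tin 0.5 px [260. 124.] 2549 box 231 94 289 149 xyz [ 0.5925 -0.25    0.04  ]
carrier 0.82 px [98.  6.] 213 box 83 0 111 11 xyz [ 0.4325 -0.017   0.01  ]
bail_grip 0.59 px [104.   4.] 55 box 95 0 113 6 xyz [ 0.4737 -0.0627  0.09  ]
[ 0.59255783 -0.24662671] 0.3585162956380662
(array([ 0.5929, -0.2466]), 220.3, 216.4) (array([ 0.5923, -0.2431]), 133.0, 131.3) (array([ 0.5929, -0.2464]), 137.8, 135.3)
```

View pics/b1.png

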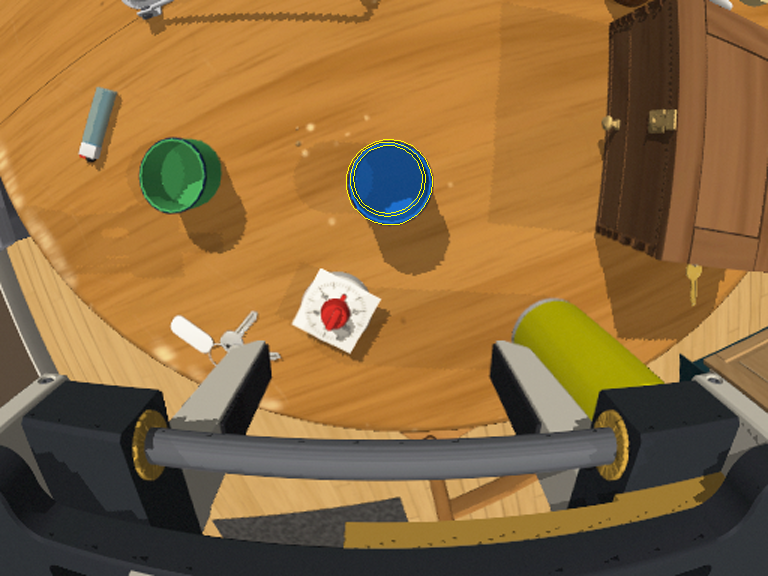

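Blue tin fits at pixel (389,182), world (0.593,-0.247), overlay exact. Grasping.

carry_out([
  [[32,3.5,0,0,0,0],[32,3.5,0,0,0,0],[0,0,36,0,0,0],[0,0,36,0,0,0],[0,0,36,0,0,0],[0,0,36,0,0,0],[0,0,33,0,0,0],[0,0,20,0,0,0]],
])

```text
clock: 6.88
eef_pos: [0.5905, -0.2454, 0.0176]
tcp_rot: [-2.52, -1.869, 0.003]
ft_force: [-0.3, -0.5, -1.1]
opening: 0.093
finger_force: 0.0
```

carry_out([
  [[0,0,0,0,0,0],[0,0,0,0,0,0]],
])

```text
clock: 7.05
eef_pos: [0.5917, -0.2463, 0.0209]
tcp_rot: [-2.522, -1.87, 0.002]
ft_force: [1.0, -0.5, 0.8]
opening: 0.0932
finger_force: 0.0
```

carry_out([
  [[0,0,0,0,0,0],[0,0,0,0,0,0],[0,0,0,0,0,0],[0,0,0,0,0,0],[0,0,0,0,0,0],[0,0,0,0,0,0],[0,0,0,0,0,0],[0,0,0,0,0,0]],
], grip=1)

```text
clock: 7.72
eef_pos: [0.593, -0.2478, 0.0226]
tcp_rot: [2.524, 1.869, 0.001]
ft_force: [-1.2, 0.5, 5.5]
opening: 0.0603
finger_force: 29.8
```

carry_out([
  [[0,0,-15,0,0,0],[0,0,-35,0,0,0],[0,0,-35,0,0,0],[0,0,-35,0,0,0],[0,0,-35,0,0,0],[0,0,-35,0,0,0],[20,-37,0,0,0,0],[20,-37,0,0,0,0]],
])

```text
clock: 8.38
eef_pos: [0.5362, -0.1897, 0.2161]
tcp_rot: [2.521, 1.864, 0.005]
ft_force: [0.4, 0.3, -2.3]
opening: 0.0603
finger_force: 29.8
```

carry_out([
  [[20,-37,0,0,0,0],[20,-37,0,0,0,0],[20,-37,0,0,0,0],[20,-37,0,0,0,0],[0,0,0,0,0,0],[0,0,0,0,0,0],[0,0,0,0,0,0]],
])

```text
clock: 8.97
eef_pos: [0.4173, -0.0698, 0.2127]
tcp_rot: [2.522, 1.869, 0.002]
ft_force: [0.8, 0.6, -0.9]
opening: 0.0603
finger_force: 29.8
```

Run:
```python
from h import *
s=env.get_state();print(s["clock"],s["eef_pos"],s["opening"],s["ft_force"])
c,o=look("wrist",[("carrier",.01),("bail_grip",.09),("blue_tin",.1)])
x=np.array([.444,.031])
for cs in ([(.012,.0285)],[(.012,.034)],[(.012,.0285),(.012,.034)],[(.002,.041)],[(.003,.041)]): print(cs,edgefit(c,cs,x))
x=edgefit(c,[(.012,.0285),(.012,.034)],x)[0]
np.save("c.npy",c,allow_pickle=True)
cv2.imwrite("pics/c1.png",overlay(c,[(*x,.012,.034),(*x,.012,.0285),(*x,.003,.041)],2.4,(140,30,430,260)))
```

```text
8.9667 [ 0.41725717 -0.06976156  0.21266608] 0.06033671855923776 [ 0.80915145  0.55486486 -0.87013536]
carrier 0.67 px [258.  91.] 5653 box 216 42 413 134 xyz [0.4527 0.0235 0.01  ]
bail_grip 0.75 px [398.  79.] 2072 box 241 42 412 129 xyz [ 0.5945 -0.0009  0.09  ]
blue_tin 0.68 px [256. 249.] 10158 box 194 187 311 292 xyz [ 0.4018 -0.1321  0.1   ]
blue_tin 0.49 px [259.  89.] 5241 box 217 42 412 134 xyz [0.4512 0.0212 0.1   ]
[(0.012, 0.0285)] (array([0.4423, 0.029 ]), 120.6, 118.3)
[(0.012, 0.034)] (array([0.4475, 0.0263]), 128.0, 126.4)
[(0.012, 0.0285), (0.012, 0.034)] (array([0.4425, 0.0222]), 112.7, 111.3)
[(0.002, 0.041)] (array([0.442 , 0.0283]), 157.2, 153.1)
[(0.003, 0.041)] (array([0.442 , 0.0282]), 156.9, 153.3)
```

View pics/c1.png

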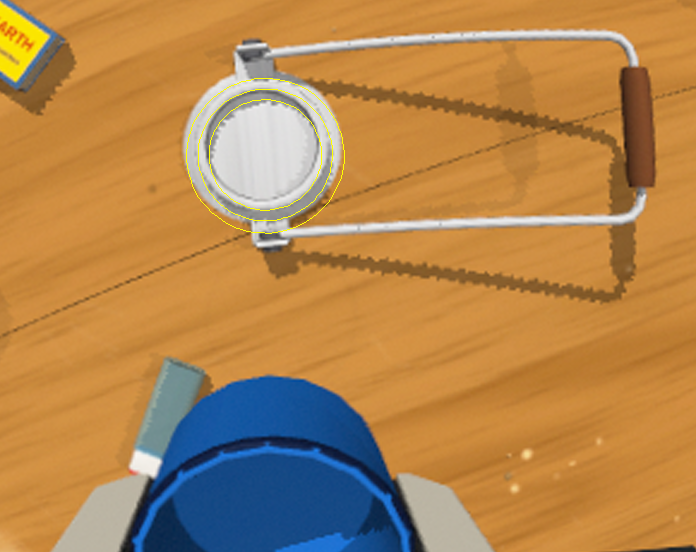

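The carrier plate and inner rim agree on (0.442,0.0285); my overlay of the rim pair sat slightly low (a false edge). Lugs are at crop (254,52) and (270,241), the grip at (638,127). Now the heading and move.

Run:
```python
from h import *
from scipy.optimize import least_squares
c=np.load("c.npy",allow_pickle=True).item(); C=np.array([.4421,.0286])
px=lambda u,v:(u/2.4+140,v/2.4+30)
obs=np.array([px(254,48),px(270,240),px(638,127),px(637,68),px(640,187)])
def m(p):
    a,b=p; ex=np.array([np.cos(a),np.sin(a),0]);ey=np.array([-np.sin(a),np.cos(a),0]);C3=np.r_[C,0]
    g=lambda y:C3+ey*y+ex*.19*np.cos(b)+np.array([0,0,.012+.19*np.sin(b)])
    return proj(c,np.array([C3+ey*.05+[0,0,.019],C3-ey*.05+[0,0,.019],g(0),g(.03),g(-.03)]))
r=least_squares(lambda p:(m(p)-obs).ravel(),[-.2,.4]);print(np.degrees(r.x),r.x,r.fun.round(1))
a,b=r.x;print("grip",C+.19*np.cos(b)*np.array([np.cos(a),np.sin(a)]),.012+.19*np.sin(b))
p=(.5927,-.2466); x=edgefit(c,[(.012,.0285)],C,.004),edgefit(c,[(.012,.034)],C,.004);print(x)
s=env.get_state(); print(tool(*(C-s["eef_pos"][:2])), s["eef_pos"])
# held tin centre in tool coords, from rim fit
z=s["eef_pos"][2]+.036-.0015
print(edgefit(c,[(z,.0285)],s["eef_pos"][:2],.006),edgefit(c,[(z,.0315)],s["eef_pos"][:2],.006))
```

```text
[-11.77385637  13.09294885] [-0.20549256  0.22851507] [-0.9 -1.1 -0.1  0.4  0.4  0.2 -1.  -0.1  0.6  0.3]
grip [ 0.62326716 -0.00916153] 0.055040974109361956
((array([0.4423, 0.0291]), 120.8, 118.1), (array([0.4476, 0.0264]), 127.9, 126.4))
[101.8  -5.4  -0. ] [ 0.41747898 -0.07034508  0.21176676]
(array([ 0.4187, -0.068 ]), 104.8, 99.8) (array([ 0.416 , -0.0703]), 116.6, 111.0)
```

carry_out([
  [[34,-1.8,0,0,0,0],[34,-1.8,0,0,0,0],[33,-1.8,0,0,0,-1],[0,0,34,0,0,0],[0,0,34,0,0,0],[0,0,34,0,0,0],[0,0,34,0,0,0],[0,0,25,0,0,0]],
])

```text
clock: 9.83
eef_pos: [0.4399, 0.0283, 0.0473]
tcp_rot: [-2.439, -1.976, 0.004]
ft_force: [0.2, 0.3, -0.4]
opening: 0.0605
finger_force: 29.8
```

carry_out([
  [[0,0,8,0,0,0],[0,0,0,0,0,0],[0,0,0,0,0,0],[0,0,0,0,0,0]],
])

```text
clock: 10.17
eef_pos: [0.443, 0.0283, 0.0447]
tcp_rot: [2.439, 1.976, 0.003]
ft_force: [0.5, 0.5, -0.7]
opening: 0.0604
finger_force: 29.8
```

carry_out([
  [[-0.5,-0.8,5,0,0,0],[0,0,4,0,0,0],[0,0,4,0,0,0],[0,0,0,0,0,0]],
])

```text
clock: 10.5
eef_pos: [0.44, 0.0282, 0.0292]
tcp_rot: [-2.441, -1.978, 0.0]
ft_force: [1.3, -1.7, -2.0]
opening: 0.0604
finger_force: 29.8
```

carry_out([
  [[0,0,2,0,0,0],[0,0,2,0,0,0],[0,0,0,0,0,0],[0,0,0,0,0,0]],
])

```text
clock: 10.83
eef_pos: [0.4405, 0.0283, 0.0274]
tcp_rot: [-2.44, -1.979, 0.0]
ft_force: [-9.3, 0.7, 19.7]
opening: 0.0604
finger_force: 29.9
```

carry_out([
  [[0,0,0,0,0,0],[0,0,0,0,0,0],[0,0,0,0,0,0],[0,0,0,0,0,0],[0,0,0,0,0,0],[0,0,-30,0,0,0],[0,0,-38,0,0,0],[0,0,-38,0,0,0]],
], grip=-1)

```text
clock: 11.5
eef_pos: [0.4387, 0.0283, 0.1316]
tcp_rot: [-2.439, -1.977, 0.004]
ft_force: [0.7, 0.2, 0.6]
opening: 0.093
finger_force: 0.0
```

carry_out([
  [[0,0,-38,0,0,0],[-33,0,-38,0,0,0],[-33,0,0,0,0,0],[-33,0,0,0,0,0],[-33,0,0,0,0,0],[0,0,0,0,0,0],[0,0,0,0,0,0],[0,0,0,0,0,0]],
])

```text
clock: 12.17
eef_pos: [0.414, -0.0951, 0.2009]
tcp_rot: [-2.441, -1.977, -0.0]
ft_force: [-0.2, -0.0, -1.0]
opening: 0.0933
finger_force: 0.0
```

```bash
cat >> h.py <<'E'
def tins(c,o,L):
    for q,zb,h,r in L:
        if q not in o: continue
        for d in [o[q]]:
            x,e=fit(c,d,zb+.007,zb+h,r,back(c,*d["centre"],zb+h*.6)[:2]); print(q,"fit",x.round(4),round(e,2),"rim",edgefit(c,[(zb+h,r)],x,.005))
E
python3 - <<'E'
from h import *
s=env.get_state();print(s["clock"],s["eef_pos"],s["opening"],s["ft_force"])
c,o=look("wrist",[("green_tin",.04),("blue_tin",.05)])
tins(c,o,[("green_tin",0,.047,.0315),("blue_tin",.005,.057,.0315)])
x=(.4421,.0287)
cv2.imwrite("pics/c2.png",overlay(c,[(*x,.062,.0315),(*x,.002,.041)],1.5,(0,0,512,384)))
E
```

```text
12.1667 [ 0.41404513 -0.09506461  0.2008758 ] 0.09334073107280091 [-1.93970997e-01 -5.68510981e-05 -1.01321896e+00]
green_tin 0.68 px [275. 241.] 2311 box 254 212 306 269 xyz [ 0.4242 -0.1778  0.04  ]
blue_tin 0.93 px [256.  61.] 2931 box 223 34 284 93 xyz [0.444  0.0307 0.05  ]
green_tin fit [ 0.4281 -0.1845] 0.66 rim (array([ 0.4278, -0.1825]), 144.9, 140.9)
blue_tin fit [0.4408 0.0288] 0.32 rim (array([0.4406, 0.0281]), 213.2, 206.4)
```

View pics/c2.png

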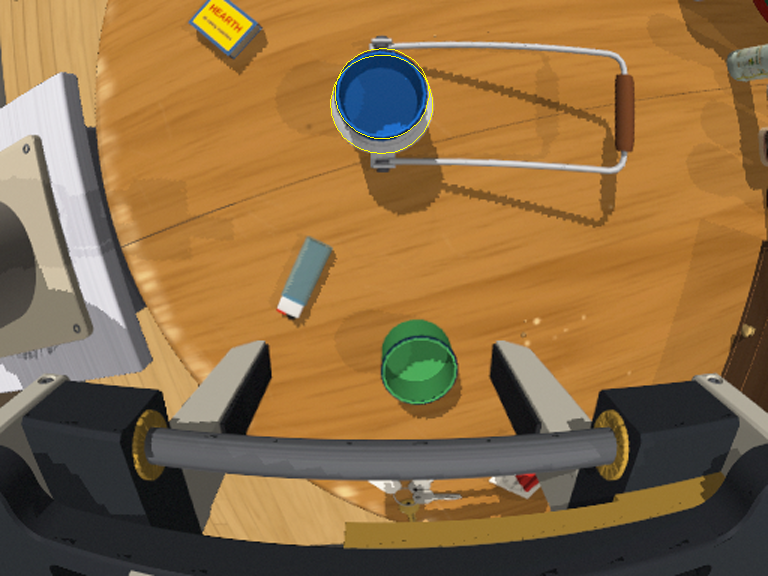

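Blue sits in the dish at (380,98), aligned with the carrier overlay. Next, a closer look at green.

carry_out([
  [[-38,0,0,0,0,0],[-38,8,0,0,0,0],[-38,8,0,0,0,0],[-38,8,0,0,0,0],[0,0,0,0,0,0],[0,0,0,0,0,0],[0,0,0,0,0,0]],
])

```text
clock: 12.9
eef_pos: [0.4064, -0.248, 0.2007]
tcp_rot: [-2.439, -1.978, -0.0]
ft_force: [-0.2, 1.1, -0.8]
opening: 0.0932
finger_force: 0.0
```

Run:
```python
from h import *
s=env.get_state();print(s["clock"],s["eef_pos"],s["opening"],s["ft_force"])
c,o=look("wrist",[("green_tin",.04)])
tins(c,o,[("green_tin",0,.047,.0315)])
g=fit(c,o["green_tin"],.007,.047,.0315,(.428,-.184))[0]; print(tool(*(g-s["eef_pos"][:2])))
```

```text
12.9 [ 0.40635    -0.248022    0.20072819] 0.09320602979505546 [-0.22156912  1.0711183  -0.78535718]
green_tin 0.58 px [258. 117.] 2735 box 230 90 289 148 xyz [ 0.4254 -0.1816  0.04  ]
green_tin fit [ 0.4275 -0.1838] 0.4 rim (array([ 0.4273, -0.1828]), 157.7, 153.6)
[67.2  7.6  0. ]
```

carry_out([
  [[34,3.8,0,0,0,0],[33.5,3.8,0,0,0,0],[0,0,36,0,0,0],[0,0,36,0,0,0],[0,0,36,0,0,0],[0,0,36,0,0,0],[0,0,27,0,0,0],[0,0,12,0,0,0]],
])

```text
clock: 13.67
eef_pos: [0.425, -0.1814, 0.014]
tcp_rot: [-2.434, -1.978, 0.003]
ft_force: [-0.3, -0.2, 0.7]
opening: 0.0933
finger_force: 0.0
```

carry_out([
  [[0,0,0,0,0,0],[0,0,0,0,0,0],[0,0,0,0,0,0]],
])

```text
clock: 13.92
eef_pos: [0.4287, -0.1844, 0.0197]
tcp_rot: [2.438, 1.978, 0.001]
ft_force: [0.5, 0.4, 0.9]
opening: 0.093
finger_force: 0.0
```

carry_out([
  [[0,0,0,0,0,0],[0,0,0,0,0,0],[0,0,0,0,0,0],[0,0,0,0,0,0],[0,0,0,0,0,0],[0,0,0,0,0,0],[0,0,0,0,0,0],[0,0,0,0,0,0]],
], grip=1)

```text
clock: 14.58
eef_pos: [0.4277, -0.1848, 0.0184]
tcp_rot: [2.44, 1.978, 0.0]
ft_force: [-1.4, 0.3, 4.9]
opening: 0.0616
finger_force: 30.0
```

carry_out([
  [[0,0,-15,0,0,0],[0,0,-35,0,0,0],[0,0,-35,0,0,0],[0,0,-35,0,0,0],[0,0,-35,0,0,0],[35,-5.3,-15,0,0,0],[35,-5.3,0,0,0,0],[35,-5.3,0,0,0,0]],
])

```text
clock: 15.25
eef_pos: [0.4344, -0.0781, 0.1897]
tcp_rot: [2.441, 1.974, 0.003]
ft_force: [-0.3, -0.1, -1.9]
opening: 0.0616
finger_force: 30.0
```

carry_out([
  [[35,-5.3,0,0,0,0],[35,-5.3,0,0,0,0],[35,-5.3,0,0,0,0],[0,0,35,0,0,0],[0,0,35,0,0,0],[0,0,20,0,0,0],[0,0,0,0,0,0],[0,0,0,0,0,0]],
])

```text
clock: 15.92
eef_pos: [0.4385, 0.0276, 0.097]
tcp_rot: [-2.439, -1.977, 0.004]
ft_force: [-0.6, 0.8, -0.8]
opening: 0.0618
finger_force: 30.0
```

carry_out([
  [[0,0,0,0,0,0],[0,0,0,0,0,0],[0,0,0,0,0,0],[0,0,0,0,0,0]],
])

```text
clock: 16.25
eef_pos: [0.441, 0.0272, 0.0996]
tcp_rot: [2.44, 1.977, 0.003]
ft_force: [0.3, 1.0, -1.2]
opening: 0.0616
finger_force: 30.0
```

carry_out([
  [[0,0,8,0,0,0],[0,0,6,0,0,0],[0,0,5,0,0,0],[0,0,4,0,0,0],[0,0,0,0,0,0],[0,0,0,0,0,0]],
])

```text
clock: 16.75
eef_pos: [0.4395, 0.0275, 0.0746]
tcp_rot: [-2.44, -1.978, 0.001]
ft_force: [0.1, 0.5, -1.5]
opening: 0.0615
finger_force: 30.0
```

carry_out([
  [[0,0,2,0,0,0],[0,0,2,0,0,0],[0,0,0,0,0,0],[0,0,0,0,0,0]],
])

```text
clock: 17.08
eef_pos: [0.4403, 0.0275, 0.0733]
tcp_rot: [2.44, 1.978, 0.0]
ft_force: [-10.1, 1.1, 21.1]
opening: 0.0616
finger_force: 30.0
```

carry_out([
  [[0,0,0,0,0,0],[0,0,0,0,0,0],[0,0,0,0,0,0],[0,0,0,0,0,0],[0,0,0,0,0,0],[0,0,-30,0,0,0],[0,0,-36,0,0,0],[0,0,-36,0,0,0]],
], grip=-1)

```text
clock: 17.75
eef_pos: [0.4386, 0.0275, 0.1731]
tcp_rot: [-2.439, -1.977, 0.004]
ft_force: [0.3, 0.4, -0.1]
opening: 0.093
finger_force: 0.0
```

carry_out([
  [[0,0,-36,0,0,0],[27,26,0,0,0,0],[27,26,0,0,0,0],[27,26,0,0,0,0],[27,26,0,0,0,0],[27,26,0,0,0,0],[27,0,0,0,0,0],[0,0,0,0,0,0]],
])

```text
clock: 18.42
eef_pos: [0.6014, 0.163, 0.2074]
tcp_rot: [-2.436, -1.98, 0.001]
ft_force: [0.4, -0.3, 1.0]
opening: 0.0933
finger_force: 0.0
```

carry_out([
  [[0,0,0,0,0,0],[0,0,0,0,0,0],[0,0,0,0,0,0]],
])

```text
clock: 18.67
eef_pos: [0.6003, 0.1582, 0.2091]
tcp_rot: [2.441, 1.977, -0.001]
ft_force: [0.1, -1.0, 1.1]
opening: 0.0929
finger_force: 0.0
```

Run:
```python
from h import *
s=env.get_state();print(s["clock"],s["eef_pos"],s["opening"],s["ft_force"])
c,o=look("wrist",[("cream_tin",.03),("lid",.02),("green_tin",.09)])
tins(c,o,[("cream_tin",0,.041,.0315)])
g=fit(c,o["cream_tin"],.007,.041,.0315,back(c,*o["cream_tin"]["centre"],.03)[:2])[0]; print(tool(*(g-s["eef_pos"][:2])))
cv2.imwrite("pics/d1.png",overlay(c,[(*g,.041,.0315),(*g,.007,.0315)],1.5,(0,0,512,384)))
```

```text
18.6667 [0.60026551 0.15822365 0.20907556] 0.09291729990938552 [ 0.07850848 -1.04040938  1.14518932]
cream_tin 0.72 px [266. 100.] 2476 box 235 73 292 127 xyz [0.6333 0.2416 0.03  ]
lid 0.7 px [390. 168.] 2014 box 364 143 417 193 xyz [0.7786 0.1288 0.02  ]
lid 0.65 px [142. 165.] 1661 box 120 141 163 188 xyz [0.4634 0.1986 0.02  ]
green_tin 0.91 px [159. 326.] 396 box 146 286 173 333 xyz [0.4411 0.0008 0.09  ]
cream_tin fit [0.6298 0.2419] 0.27 rim (array([0.6288, 0.2429]), 154.4, 151.8)
[88.  11.4  0. ]
```

View pics/d1.png

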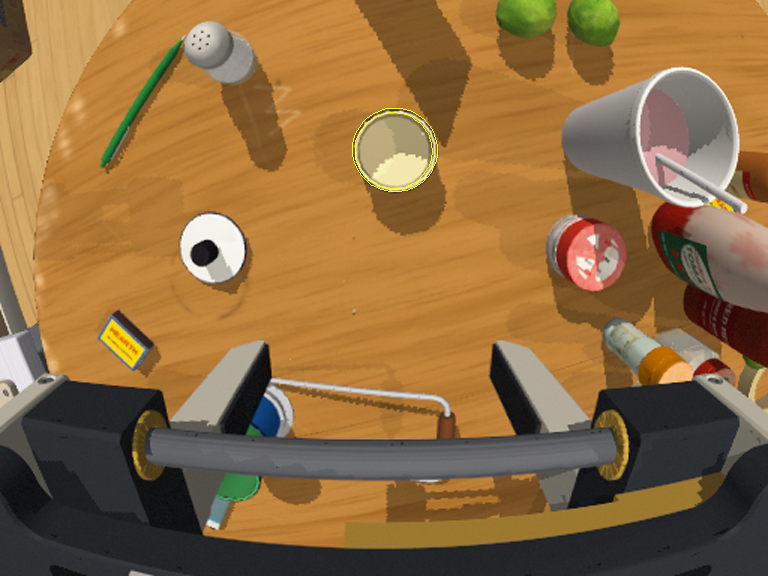

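Cream fits at pixel (395,150), world (0.6295,0.242); the neighbours are clear.

carry_out([
  [[30,3.7,0,0,0,0],[30,3.7,0,0,0,0],[28,3.6,0,0,0,0],[0,0,36,0,0,0],[0,0,36,0,0,0],[0,0,36,0,0,0],[0,0,36,0,0,0],[0,0,30,0,0,0]],
])

```text
clock: 19.53
eef_pos: [0.6285, 0.2421, 0.0325]
tcp_rot: [-2.441, -1.977, 0.002]
ft_force: [-0.4, -0.3, -0.2]
opening: 0.093
finger_force: 0.0
```

carry_out([
  [[0,0,15,0,0,0],[0,0,4,0,0,0],[0,0,0,0,0,0],[0,0,0,0,0,0]],
])

```text
clock: 19.87
eef_pos: [0.6312, 0.2431, 0.0185]
tcp_rot: [2.44, 1.977, 0.004]
ft_force: [0.9, -0.9, 0.1]
opening: 0.0933
finger_force: 0.0
```

carry_out([
  [[0,0,0,0,0,0],[0,0,0,0,0,0],[0,0,0,0,0,0],[0,0,0,0,0,0],[0,0,0,0,0,0],[0,0,0,0,0,0],[0,0,0,0,0,0],[0,0,0,0,0,0]],
], grip=1)

```text
clock: 20.53
eef_pos: [0.6298, 0.243, 0.0166]
tcp_rot: [2.44, 1.978, 0.001]
ft_force: [-1.1, 0.4, 4.8]
opening: 0.0615
finger_force: 30.5
```

carry_out([
  [[0,0,-15,0,0,0],[0,0,-36,0,0,0],[0,0,-36,0,0,0],[0,0,-36,0,0,0],[0,0,-36,0,0,0],[-31,-17.4,-24,0,0,0],[-31,-17.4,0,0,0,0],[-31,-17.4,0,0,0,0]],
])

```text
clock: 21.2
eef_pos: [0.5604, 0.1632, 0.2016]
tcp_rot: [2.438, 1.978, 0.006]
ft_force: [-0.0, -0.3, -0.6]
opening: 0.0613
finger_force: 30.5
```

carry_out([
  [[-31,-17.4,0,0,0,0],[-31,-17.4,0,0,0,0],[-31,-17.4,0,0,0,0],[-31,-17.4,0,0,0,0],[-31,-17.4,0,0,0,0],[0,0,25,0,0,0],[0,0,25,0,0,0],[0,0,10,0,0,0]],
])

```text
clock: 21.87
eef_pos: [0.4409, 0.0293, 0.1363]
tcp_rot: [-2.441, -1.976, 0.003]
ft_force: [-1.4, -0.2, -1.4]
opening: 0.0613
finger_force: 30.5
```

carry_out([
  [[0,0,0,0,0,0],[0,0,0,0,0,0],[0,0,0,0,0,0],[0,0,0,0,0,0],[0,0,0,0,0,0]],
])

```text
clock: 22.28
eef_pos: [0.4436, 0.03, 0.1397]
tcp_rot: [2.439, 1.978, 0.002]
ft_force: [-0.2, -0.2, -1.4]
opening: 0.0617
finger_force: 30.5
```

carry_out([
  [[-1.3,-1.7,8,0,0,0],[0,0,7,0,0,0],[0,0,5,0,0,0],[0,0,4,0,0,0],[0,0,0,0,0,0],[0,0,0,0,0,0]],
])

```text
clock: 22.78
eef_pos: [0.4404, 0.0289, 0.1139]
tcp_rot: [-2.44, -1.978, 0.001]
ft_force: [-0.3, -0.6, -0.3]
opening: 0.0612
finger_force: 30.5
```

carry_out([
  [[0,0,3,0,0,0],[0,0,2,0,0,0],[0,0,0,0,0,0],[0,0,0,0,0,0]],
])

```text
clock: 23.12
eef_pos: [0.4416, 0.0288, 0.1114]
tcp_rot: [2.44, 1.978, 0.002]
ft_force: [-6.0, 0.9, 14.3]
opening: 0.0612
finger_force: 30.6
```

carry_out([
  [[0,0,0,0,0,0],[0,0,0,0,0,0],[0,0,0,0,0,0],[0,0,0,0,0,0],[0,0,0,0,0,0],[0,0,-30,0,0,0],[0,0,-36,0,0,0],[0,0,-34,0,0,0]],
], grip=-1)

```text
clock: 23.78
eef_pos: [0.4399, 0.0289, 0.2099]
tcp_rot: [-2.439, -1.977, 0.003]
ft_force: [0.3, 0.0, -0.8]
opening: 0.0932
finger_force: 0.0
```

carry_out([
  [[40,-10,0,0,0,0],[39,-9,0,0,0,0],[0,0,0,0,0,0],[0,0,0,0,0,0],[0,0,0,0,0,0],[0,0,0,0,0,0]],
])

```text
clock: 24.28
eef_pos: [0.4385, 0.1093, 0.209]
tcp_rot: [2.441, 1.977, -0.001]
ft_force: [1.7, 0.3, 1.1]
opening: 0.0932
finger_force: 0.0
```

Run:
```python
from h import *
s=env.get_state();print(s["clock"],s["eef_pos"],s["opening"],s["ft_force"])
c,o=look("wrist",[("lid",.01),("cream_tin",.12)])
g=fit(c,o["lid"],.007,.014,.032,back(c,*o["lid"]["centre"],.012)[:2]);print(g);g=g[0]
print(edgefit(c,[(.014,.032)],g,.004),edgefit(c,[(.007,.032)],g,.004),edgefit(c,[(.038,.01)],g,.006)); print(tool(*(g-s["eef_pos"][:2])))
cv2.imwrite("pics/l1.png",overlay(c,[(*g,.014,.032),(*g,.007,.032),(*g,.038,.01),(*g,.019,.01)],1.5,(0,0,512,384)))
```

```text
24.2833 [0.43845102 0.10925174 0.20902062] 0.09318907595939455 [1.67431061 0.30256841 1.08793653]
lid 0.71 px [252.  98.] 2146 box 227 73 280 124 xyz [0.456  0.1989 0.01  ]
cream_tin 0.59 px [275. 270.] 2883 box 242 238 305 292 xyz [0.4442 0.0307 0.12  ]
(array([0.45733145, 0.19767506]), 0.3871156434385894)
(array([0.4576, 0.1975]), 179.4, 175.4) (array([0.4576, 0.1977]), 217.6, 212.3) (array([0.4575, 0.1977]), 234.2, 234.0)
[90.4  0.  -0. ]
```

View pics/l1.png

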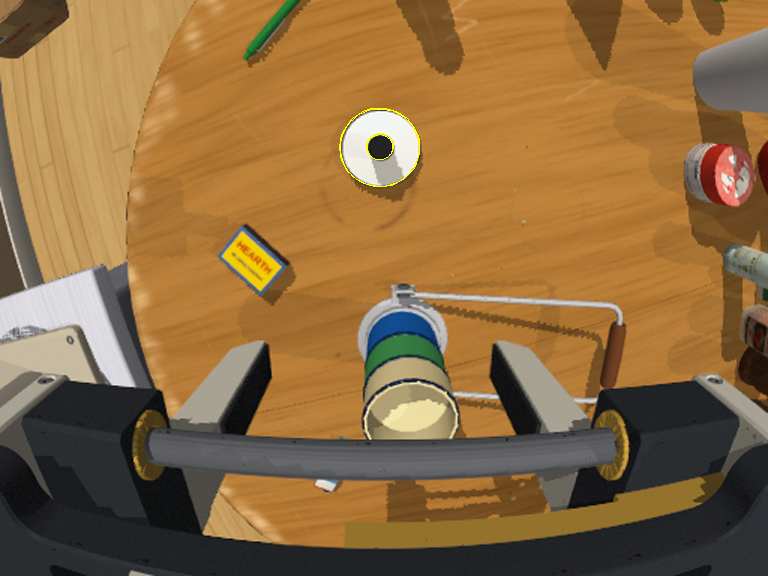

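Stack looks straight (408,405) and the lid is at (380,147), world (0.4575,0.1977).

carry_out([
  [[30,0,0,0,0,0],[30,0,0,0,0,0],[30,0,0,0,0,0],[0,0,36,0,0,0],[0,0,36,0,0,0],[0,0,36,0,0,0],[0,0,36,0,0,0],[0,0,25,0,0,0]],
])

```text
clock: 25.1
eef_pos: [0.4555, 0.1968, 0.0369]
tcp_rot: [-2.441, -1.976, 0.005]
ft_force: [-0.5, 0.8, -0.4]
opening: 0.093
finger_force: 0.0
```

carry_out([
  [[0,0,12,0,0,0],[0,0,5,0,0,0],[0,0,3,0,0,0],[0,0,0,0,0,0],[0,0,0,0,0,0],[0,0,0,0,0,0]],
])

```text
clock: 25.6
eef_pos: [0.4587, 0.1986, 0.0223]
tcp_rot: [2.44, 1.977, 0.005]
ft_force: [0.3, 0.6, 0.5]
opening: 0.0928
finger_force: 0.0
```

carry_out([
  [[-0.7,-0.8,3,0,0,0],[0,0,1.5,0,0,0],[0,0,0,0,0,0],[0,0,0,0,0,0],[0,0,0,0,0,0]],
])

```text
clock: 26.02
eef_pos: [0.4562, 0.1976, 0.016]
tcp_rot: [-2.441, -1.978, 0.0]
ft_force: [0.3, 0.4, -0.6]
opening: 0.0933
finger_force: 0.0
```

carry_out([
  [[0,0,0,0,0,0],[0,0,0,0,0,0],[0,0,0,0,0,0],[0,0,0,0,0,0],[0,0,0,0,0,0],[0,0,0,0,0,0],[0,0,0,0,0,0],[0,0,0,0,0,0]],
], grip=1)

```text
clock: 26.68
eef_pos: [0.4562, 0.1976, 0.0159]
tcp_rot: [2.441, 1.978, -0.0]
ft_force: [0.2, -0.0, 0.3]
opening: 0.0442
finger_force: 0.0
```

carry_out([
  [[0,0,0,0,0,0],[0,0,0,0,0,0],[0,0,0,0,0,0],[0,0,0,0,0,0],[0,0,0,0,0,0],[0,0,0,0,0,0]],
])

```text
clock: 27.18
eef_pos: [0.4563, 0.1977, 0.0159]
tcp_rot: [2.441, 1.978, 0.0]
ft_force: [-0.6, -0.8, 0.1]
opening: 0.0195
finger_force: 30.0
```

carry_out([
  [[0,0,-12,0,0,0],[0,0,-35,0,0,0],[0,0,-35,0,0,0],[0,0,-35,0,0,0],[0,0,-35,0,0,0],[0,0,-30,0,0,0],[-33.6,4,0,0,0,0],[-33.6,4,0,0,0,0]],
])

```text
clock: 27.85
eef_pos: [0.4516, 0.1309, 0.202]
tcp_rot: [2.435, 1.981, 0.009]
ft_force: [0.1, -0.6, -0.9]
opening: 0.019
finger_force: 30.0
```

carry_out([
  [[-33.6,4,0,0,0,0],[-33.6,4,0,0,0,0],[-33.6,4,0,0,0,0],[0,0,20,0,0,0],[0,0,10,0,0,0],[0,0,0,0,0,0],[0,0,0,0,0,0],[0,0,0,0,0,0]],
])

```text
clock: 28.52
eef_pos: [0.4412, 0.03, 0.1685]
tcp_rot: [-2.439, -1.98, -0.0]
ft_force: [-0.5, -0.1, -1.4]
opening: 0.0192
finger_force: 30.0
```

Run:
```python
from h import *
s=env.get_state();print(s["clock"],s["eef_pos"],s["opening"]);C=np.array([.441,.0288]);print(tool(*(C-s["eef_pos"][:2])))
```

```text
28.5167 [0.44116358 0.03003534 0.16853304] 0.019239404230818775
[-1.2  0.1 -0. ]
```

carry_out([
  [[-1.0,0,8,0,0,0],[0,0,6,0,0,0],[0,0,4,0,0,0],[0,0,3,0,0,0],[0,0,0,0,0,0],[0,0,0,0,0,0]],
])

```text
clock: 29.02
eef_pos: [0.4406, 0.0282, 0.1466]
tcp_rot: [-2.44, -1.978, 0.001]
ft_force: [0.4, -0.8, -0.3]
opening: 0.0193
finger_force: 30.0
```

carry_out([
  [[0,0,2,0,0,0],[0,0,2,0,0,0],[0,0,0,0,0,0],[0,0,0,0,0,0]],
])

```text
clock: 29.35
eef_pos: [0.4419, 0.0281, 0.1448]
tcp_rot: [2.439, 1.977, 0.003]
ft_force: [-3.7, 0.4, 10.8]
opening: 0.0191
finger_force: 30.0
```

carry_out([
  [[0,0,0,0,0,0],[0,0,0,0,0,0],[0,0,0,0,0,0],[0,0,0,0,0,0],[0,0,0,0,0,0],[0,0,0,0,0,0],[0,0,-37,0,0,0],[0,0,-38,0,0,0]],
], grip=-1)

```text
clock: 30.02
eef_pos: [0.4385, 0.0283, 0.2159]
tcp_rot: [-2.437, -1.975, 0.008]
ft_force: [1.7, -0.8, 0.2]
opening: 0.0679
finger_force: 0.0
```

carry_out([
  [[-18,37,0,0,0,0],[-18,37,0,0,0,0],[-18,37,0,0,0,0],[-18,37,0,0,0,0],[-18,37,0,0,0,0],[0,0,0,0,0,0],[0,0,0,0,0,0],[0,0,0,0,0,0]],
])

```text
clock: 30.68
eef_pos: [0.6028, -0.098, 0.2172]
tcp_rot: [-2.44, -1.977, 0.001]
ft_force: [0.1, 0.1, 1.2]
opening: 0.0932
finger_force: 0.0
```

Run:
```python
from h import *
s=env.get_state();print(s["clock"],s["eef_pos"],s["opening"],s["ft_force"])
c,o=look("wrist",[("bail_grip",.055),("lid",.15)])
np.save("c.npy",c,allow_pickle=True)
x=(.4412,.0287)
cv2.imwrite("pics/g1.png",overlay(c,[(*x,.136,.032),(*x,.167,.01)],1.5,(0,0,512,384)))
```

```text
30.6833 [ 0.602754   -0.09802434  0.21715309] 0.09320376098492365 [0.08380403 0.09733193 1.15185394]
bail_grip 0.86 px [249.  96.] 1840 box 113 54 263 141 xyz [ 0.6173 -0.0073  0.055 ]
lid 0.81 px [ 60. 111.] 2735 box 34 76 86 142 xyz [0.451  0.0242 0.15  ]
lid 0.35 px [251.  92.] 2134 box 110 53 263 142 xyz [ 0.62   -0.0076  0.15  ]
```

View pics/g1.png

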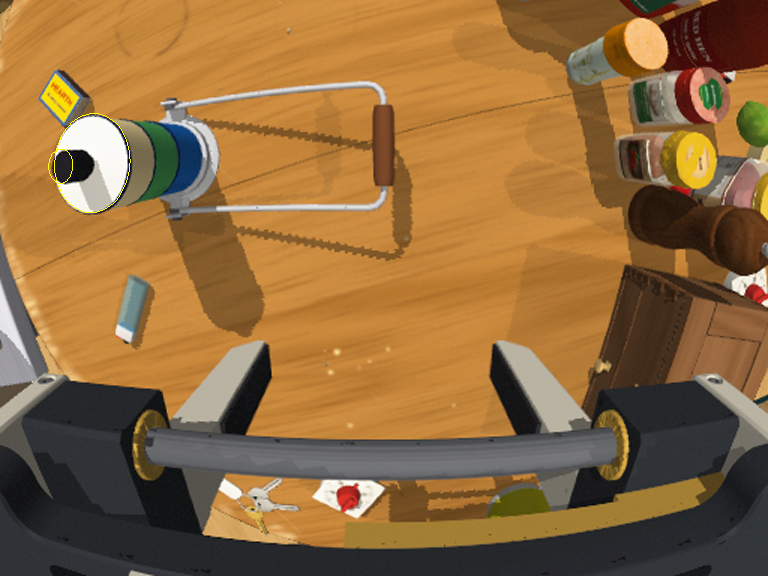

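Lid edge and knob overlay match, so the stack is home. Sleeve centre is at (384,146), ends (384,106) and (384,186).

Run:
```python
from h import *
from scipy.optimize import least_squares
c=np.load("c.npy",allow_pickle=True).item(); C3=np.array([.4412,.0287,0])
obs=np.array([(384,146),(384,106),(384,186)])/1.5
def m(p):
    a,b=p; ex=np.array([np.cos(a),np.sin(a),0]);ey=np.array([-np.sin(a),np.cos(a),0])
    g=lambda y:C3+ey*y+ex*.19*np.cos(b)+np.array([0,0,.012+.19*np.sin(b)])
    return proj(c,np.array([g(0),g(.03),g(-.03)]))
r=least_squares(lambda p:(m(p)-obs).ravel(),[-.2,.25]);print(np.degrees(r.x),r.x,r.fun.round(1))
a,b=r.x;G=C3[:2]+.19*np.cos(b)*np.array([np.cos(a),np.sin(a)]);print("grip",G,.012+.19*np.sin(b))
s=env.get_state();print(tool(*(G-s["eef_pos"][:2])))
# sensitivity: distance free
for z in (.04,.055,.07,.085):
    P=back(c,*obs[0],z);print(z,P,np.linalg.norm(P-C3-[0,0,.012]))
```

```text
[-11.75857584   9.91333171] [-0.20522586  0.17302028] [-0.1 -0.  -0.2  0.5 -0.1 -0.4]
grip [ 0.62443554 -0.00944166] 0.04471007948379689
[90.4  3.1  0. ]
0.04 [ 0.62465331 -0.00939405  0.04      ] 0.1894472880221928
0.055 [ 0.62444469 -0.00977386  0.055     ] 0.19211417250819462
0.07 [ 0.62423607 -0.01015366  0.07      ] 0.19589745064189779
0.085 [ 0.62402745 -0.01053347  0.085     ] 0.20073400959334967
```

carry_out([
  [[30,1,0,0,0,0],[30,1,0,0,0,0],[30,1,0,0,0,0],[0,0,36,0,0,0],[0,0,36,0,0,0],[0,0,36,0,0,0],[0,0,36,0,0,0],[0,0,25,0,0,0]],
])

```text
clock: 31.5
eef_pos: [0.6228, -0.0095, 0.0467]
tcp_rot: [-2.438, -1.979, 0.002]
ft_force: [-0.0, 0.5, -0.3]
opening: 0.0932
finger_force: 0.0
```

carry_out([
  [[0,0,12,0,0,0],[0,0,4,0,0,0],[0,0,0,0,0,0],[0,0,0,0,0,0],[0,0,0,0,0,0]],
])

```text
clock: 31.92
eef_pos: [0.6268, -0.0109, 0.0359]
tcp_rot: [2.438, 1.976, 0.005]
ft_force: [0.1, -0.4, 0.2]
opening: 0.093
finger_force: 0.0
```

Run:
```python
from h import *
s=env.get_state();print(s["clock"],s["eef_pos"],s["opening"],s["ft_force"],tool(*(np.array([.6243,-.0096])-s["eef_pos"][:2])))
c=cam("scene"); P=s["eef_pos"]
cv2.imwrite("pics/g2.png",cv2.resize(c["frame"][100:260,150:350,::-1],None,fx=4,fy=3.7,interpolation=cv2.INTER_CUBIC))
d=optics.cut_out("scene","bail_grip");print([(x["p"],x["centre"],x["region"].sum()) for x in d])
for z in(.035,.045,.055,.065,.075): 
    b=np.arcsin((z-.012)/.19); a=-.205; print(z,b,proj(c,np.array([.4412+.19*np.cos(b)*np.cos(a),.0287+.19*np.cos(b)*np.sin(a),z])))
```

```text
31.9167 [ 0.62678054 -0.01091678  0.03590878] 0.09298111965629015 [ 0.09419652 -0.35827798  0.22627833] [ 0.8 -2.7 -0. ]
[(0.69, [263.4, 175.1], np.int64(122))]
0.035 0.12135024392023498 [265.26713715 181.05953403]
0.045 0.17456951404179175 [264.87793993 178.20143796]
0.055 0.2282936630161471 [264.33175867 175.36460963]
0.065 0.2826977930390448 [263.62071185 172.549025  ]
0.075 0.33797671276822183 [262.73470036 169.75515176]
```

View pics/g2.png

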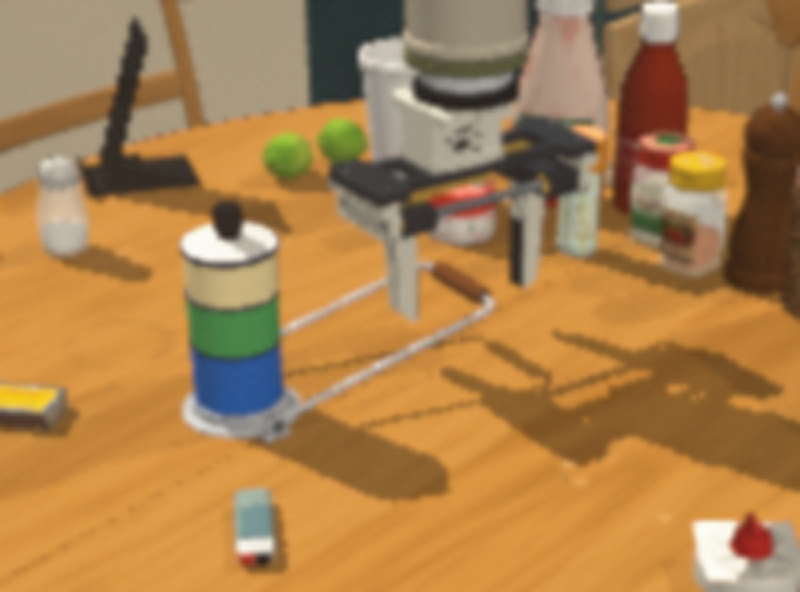

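Fingers straddle the sleeve (461,281 in the crop), sleeve height about 53 mm. Closing.

carry_out([
  [[0,-2,1,0,0,0],[0,0,0,0,0,0],[0,0,0,0,0,0],[0,0,0,0,0,0],[0,0,0,0,0,0],[0,0,0,0,0,0],[0,0,0,0,0,0],[0,0,0,0,0,0]],
], grip=1)

```text
clock: 32.68
eef_pos: [0.6228, -0.0103, 0.0319]
tcp_rot: [-2.441, -1.978, 0.0]
ft_force: [0.1, 0.2, -0.2]
opening: 0.0443
finger_force: 0.0
```

carry_out([
  [[0,0,0,0,0,0],[0,0,0,0,0,0],[0,0,0,0,0,0],[0,0,0,0,0,0],[0,0,0,0,0,0],[0,0,0,0,0,0],[0,0,0,0,0,0],[0,0,0,0,0,0]],
])

```text
clock: 33.35
eef_pos: [0.6233, -0.0105, 0.0322]
tcp_rot: [2.44, 1.978, 0.001]
ft_force: [4.3, -0.7, -1.0]
opening: 0.0151
finger_force: 30.0
```

Run:
```python
from h import *
s=env.get_state();P=s["eef_pos"];print(s["clock"],P,s["opening"],s["finger_force"],s["ft_force"])
M=R.from_rotvec(s["tcp_rot"]).as_matrix();print(np.degrees(np.arctan2(M[1,1],M[0,1])))
b0=np.arcsin((P[2]+.019-.012)/.19);rad=np.hypot(P[0]-.4412,P[1]-.0287);print(b0,np.arccos(min(1,rad/.19)),rad)
N=16;bs=np.linspace(b0,1.57,N+1);Q=np.stack([.19*np.cos(bs),.19*np.sin(bs)],1)
print((np.diff(Q,axis=0)*1e3*[1,-1]).round(1).tolist())
```

```text
33.35 [ 0.62334353 -0.01046174  0.03219056] 0.01505169762994869 30.000032046809793 [ 4.27028886 -0.71971602 -0.9774138 ]
-11.951320868358843
0.2077574640059817 0.19751307898844925 0.18630594808888287
[[-4.0, -15.7], [-5.3, -15.3], [-6.6, -14.8], [-7.8, -14.1], [-9.0, -13.4], [-10.1, -12.6], [-11.2, -11.7], [-12.1, -10.7], [-13.0, -9.6], [-13.8, -8.5], [-14.4, -7.3], [-15.0, -6.1], [-15.5, -4.8], [-15.8, -3.4], [-16.0, -2.1], [-16.2, -0.7]]
```

carry_out([
  [[0,-4,-15.7,0,0,0],[0,-5.3,-15.3,0,0,0],[0,-6.6,-14.8,0,0,0],[0,-7.8,-14.1,0,0,0],[0,-9,-13.4,0,0,0],[0,-10.1,-12.6,0,0,0],[0,-11.2,-11.7,0,0,0],[0,-12.1,-10.7,0,0,0]],
])

```text
clock: 34.02
eef_pos: [0.5601, 0.0025, 0.1428]
tcp_rot: [2.437, 1.975, 0.006]
ft_force: [6.0, -4.0, 4.5]
opening: 0.015
finger_force: 30.0
```

carry_out([
  [[0,-13,-9.6,0,0,0],[0,-13.8,-8.5,0,0,0],[0,-14.4,-7.3,0,0,0],[0,0,0,0,0,0],[0,0,0,0,0,0],[0,0,0,0,0,0]],
])

```text
clock: 34.52
eef_pos: [0.5201, 0.0109, 0.1686]
tcp_rot: [2.437, 1.974, 0.006]
ft_force: [4.7, -3.8, 10.6]
opening: 0.0152
finger_force: 30.0
```

Run:
```python
from h import *
s=env.get_state();P=s["eef_pos"];print(s["clock"],P,s["opening"],s["finger_force"],s["ft_force"])
print(tool(*(np.array([.4412,.0287])-P[:2])), "b from z",np.arcsin((P[2]+.007)/.19))
```

```text
34.5167 [0.5201353  0.01089127 0.16857283] 0.015241651777925585 30.00226762611419 [ 4.72763221 -3.7630647  10.55219026]
[  1.1 -80.9  -0.5] b from z 1.1785888081950229
```

carry_out([
  [[0,-10.9,-4.7,0,0,0],[0,-11.2,-4.1,0,0,0],[0,-11.4,-3.3,0,0,0],[0,-11.7,-2.6,0,0,0],[0,-11.8,-1.9,0,0,0],[0,-11.8,-1.1,0,0,0],[0,-8,-0.4,0,0,0]],
])

```text
clock: 35.1
eef_pos: [0.4425, 0.0271, 0.1845]
tcp_rot: [2.439, 1.976, 0.0]
ft_force: [1.2, -4.8, 4.0]
opening: 0.015
finger_force: 30.0
```

carry_out([
  [[0,0,0,0,0,0],[0,0,0,0,0,0],[0,0,0,0,0,0],[0,0,0,0,0,0]],
])

```text
clock: 35.43
eef_pos: [0.4429, 0.0271, 0.1844]
tcp_rot: [2.44, 1.977, -0.0]
ft_force: [-0.5, -4.7, 6.2]
opening: 0.0153
finger_force: 30.0
```

Run:
```python
from h import *
s=env.get_state();P=s["eef_pos"];print(s["clock"],P,s["opening"],s["finger_force"],s["ft_force"])
print(tool(*(np.array([.4412,.0287])-P[:2])))
c=cam("scene")
cv2.imwrite("pics/u1.png",cv2.resize(c["frame"][60:260,150:350,::-1],None,fx=3,fy=3,interpolation=cv2.INTER_CUBIC))
```

```text
35.4333 [0.4429029  0.02709194 0.18435165] 0.015259919003267803 30.001997303188546 [-0.46914543 -4.69134782  6.19685369]
[ 1.2 -2.  -0. ]
```

View pics/u1.png

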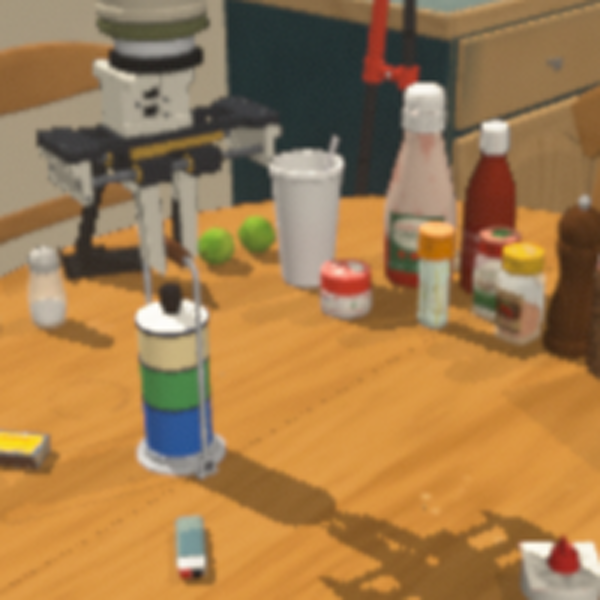

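The bail stands upright over the stack, about 2 mm short of centre. A small nudge, then release and retreat upward.

carry_out([
  [[0,-1.5,0,0,0,0],[0,0,0,0,0,0],[0,0,0,0,0,0]],
])

```text
clock: 35.73
eef_pos: [0.4415, 0.0273, 0.1843]
tcp_rot: [2.44, 1.977, -0.0]
ft_force: [-0.8, -6.4, 5.2]
opening: 0.0151
finger_force: 30.0
```

carry_out([
  [[0,0,0,0,0,0],[0,0,0,0,0,0],[0,0,0,0,0,0],[0,0,0,0,0,0],[0,0,0,0,0,0],[0,0,0,0,0,0]],
], grip=-1)

```text
clock: 36.23
eef_pos: [0.441, 0.0282, 0.1835]
tcp_rot: [-2.44, -1.978, 0.001]
ft_force: [-0.5, -0.7, 0.7]
opening: 0.0504
finger_force: 0.0
```

carry_out([
  [[0,0,-20,0,0,0],[0,0,-30,0,0,0],[0,0,-30,0,0,0],[-30,0,0,0,0,0],[-35,0,0,0,0,0],[-35,0,0,0,0,0],[0,0,0,0,0,0],[0,0,0,0,0,0]],
])

```text
clock: 36.9
eef_pos: [0.4202, -0.0711, 0.2637]
tcp_rot: [2.444, 1.974, 0.0]
ft_force: [-0.1, 0.2, 0.9]
opening: 0.0928
finger_force: 0.0
```

Run:
```python
from h import *
s=env.get_state();print(s["clock"],s["eef_pos"],s["ft_force"])
c=cam("wrist");x=(.4412,.0287)
a=cv2.resize(overlay(c,[(*x,.136,.032),(*x,.202,.008)],2,(156,0,356,200)),(400,400))
c=cam("scene");G=proj(c,np.array([[.4412,.0287,.202]]));print(G)
b=cv2.resize(c["frame"][110:230,180:300,::-1],(400,400),interpolation=cv2.INTER_CUBIC)
cv2.imwrite("pics/f.png",np.hstack([a,b]))
```

```text
36.9 [ 0.42022894 -0.07111389  0.26372596] [-0.11590076  0.18316911  0.91118352]
[[205.08717723 142.50393064]]
```

View pics/f.png

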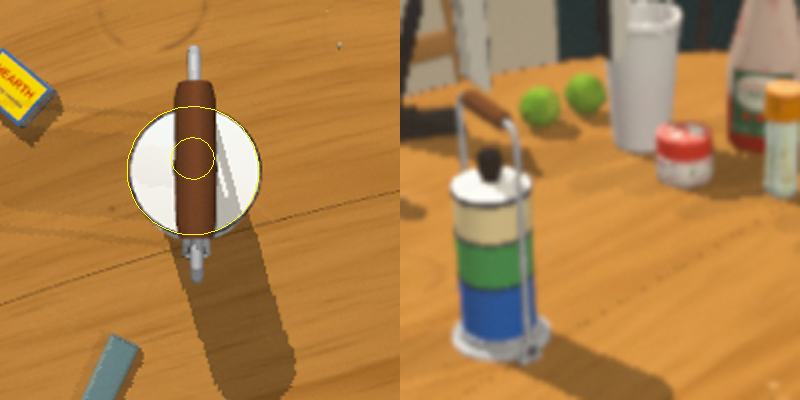

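The bail stands upright over the lid: the sleeve at (195,158) matches the predicted circle. The stack is closed and straight, and the gripper is clear.

```bash
python3 -c "
from rig import ticket
print(ticket.hand_in())"
```

```text
the job is handed in; nothing more can be done
None
```

The lunch carrier is back together and handed in at about 37 s. The blue, green and cream tins and the lid are seated in order, and the bail stands upright and released. The salt shaker, timer and pot were not touched.

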